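# Change the wire machine's gear at its H-gate

## Robot

A 6-joint arm with a two-finger parallel gripper is mounted at the origin on the work surface. World frame = base frame: x ahead of the robot, y to its left, z up, the work surface at z = 0. Lengths are in m, angles in rad, forces in N, time in s.
With the tool pointing down it reaches from about 0.4 to 0.825 m from the base axis. Payload 7 kg.
Tool frame: the origin (TCP) lies midway between the tips of the shut fingers; the grasp point (between the pads) lies 19 mm behind it; z points along the fingers, y is the line along which they close (so a half turn about z gives the same grasp; the last joint's range is limited). The gripper opens to 88 mm and grips with 3 to 60 N. Pads are 19 mm wide; open, the fingers measure 130 mm over their backs; the gripper's body (78 mm by 193 mm) begins 47 mm behind the grasp point.
Start: joints at [1.476, 0.359, 0.012, 0, -1.224, -0.288], TCP at [0.252, 0.626, 0.227] pointing down, gripper open.
Joint ranges: [-3.07, 3.07], [-1.43, 2.12], [-1.02, 1.25], [-3.03, 1.67], [-3.05, -0], [-3.03, 3.03]. Speed limits (rad/s): [2.39, 2.39, 3.01, 3.14, 3.14, 3.14].

## Interface

Orientations are given as [roll, pitch, yaw] about the fixed x, y, z axes, in that order (R = Rz(yaw) Ry(pitch) Rx(roll)).
In Python, from station import arm gives the robot as it stands. The module is installed in compiled form; this text tells all that it offers.
- The arm moves only by the tool carry_out, never from a script. Its argument "commands" is a list of rows, each a list of 4 numbers: the shift along the world's x, y, z in units of 50 mm (1.0 is 50 mm), then the turn about the world's z in units of 6 degrees (1.0 is 6 degrees). A call has exactly 10 rows; each row is the pose to reach, as a shift and turn from the pose commanded when the call began; what a row does not reach only later rows make up. A row lasts 1/8 s, in which the tool goes at most 62.5 mm and 10.7 degrees, less where a joint would pass 70% of its speed; a pose out of reach is approached as far as the arm can. A call with a gripper value outside its range is refused whole. "claw" is the closure, from 0 (fully open) to 1 (shut), set as the call begins (left out, the last holds). The fingers move at their own pace and stop on an object; "force" is the grip in N (left out, the last holds). Time passes only in rows, so rows that repeat a pose let the fingers close, or fill a call up. It gives the time, the measured TCP pose, the force, the opening and the grip force at its end, in the units of the state.
- arm.get_state(): the state, without advancing time (a new reading comes with each control period).
- arm.grab_frame(name): name is "side" or "top"; returns a dict with "pixels" (384x512x3 uint8, red, green, blue), "fx", "fy", "cx", "cy" (pixels), "eye" and "orientation" of the camera in the world. Camera axes: x right, y down, z forward; pixel columns grow to the right and rows downward; lengths in m; the calibration is good to about 2 mm. A picture is of the moment at which its call begins. There is no depth.
- arm.job_done(): hands the job in; it is judged then, once.
Trained networks look in a picture, given as the dict that the camera call returned (one of the last four; its "shot" number tells which), for a name from the list of things; names that differ only in an ending like _2 or _b are one class to them, and where a whole thing is asked for, a point or a joint stands for the part that bears it (a point fixed in the world has none). Each returns a list of dicts, best first, with "conf" (0 to 1); they miss things now and then, are a little off and sometimes report something else, mostly with a low value. They report only what shows in the picture. A call takes as long as a camera call.
- arm.regions_of(picture, query): "pixels" (384x512 bool, what is visible of it) and "uv" ([column, row] in pixels, amid what is visible of it).
- arm.mark_of(picture, query): "uv" ([column, row] in pixels: a listed point, or the origin of a listed thing).
The state is a dict: "t": time; "q": joint angles; "qd": joint speeds; "joint_efforts": joint torques, N m; "eef_pos": TCP position; "ee_rot": TCP orientation; "force": force on the tool from outside, world axes, zero at the start; "moment": the same for the moment, N m; "width": finger opening in m; "gripper_force": force on a finger pad.
Only numpy, scipy, OpenCV 4.12 (cv2) and the standard library are available. Lean on these libraries where they do the work, as an engineer would, in place of code of your own. Each camera call takes 0.05 s, during which the arm holds its last target. There are 200 camera calls.

## Task

The change lever of the wire machine stands somewhere along the left-hand slot of its H-gate, as seen from the robot. Push it with the fingers, without gripping it, to the middle, across the gate and then fully home at the end of the right-hand slot that the raised brass ring marks, and leave it there with the hand clear. Leave the jar, the bowl and the wooden block where they stand.

Things in the scene. Friction and masses are not known exactly. Their poses are not given: they have to be found in the camera images.
- machine: green gearbox, 150 x 120 mm, fixed to the bench; origin on the bench under the gate's centre, axes as gate_centre. Turned up to about 30 degrees either way. Left of it (to y = +133 mm) is a copper-wound drum, right (to y = -172 mm) a grey motor, both lower than 85 mm
- gate_centre (a point): centre of the H-gate, on the upper face of its bare aluminium plate (124 x 100 mm), 80 mm above the bench. x runs along the two long slots to the far end, y to the left, z up. Long slots: centred at about y = +21 and -21 mm, 17 mm wide, ends at x = +33 and -33 mm
- gate: the two tongues of the gate plate, 25 mm wide (y), with 5 mm rounded corners, that stop the lever: they leave a 15 mm wide cross slot between them at x = 0, joining the long slots. Origin and axes those of machine
- select (a joint): sideways lean of the lever, rad, positive to the left (+y of gate_centre), stops at -0.38 and 0.38; about 0.31 to 0.38 is in the left-hand long slot, -0.31 to -0.38 in the right-hand one. Pivots about the gate's x axis, 55 mm below gate_centre. It is stiff (about 2 N at the grip) and stays where it is left, without spring or detent
- shift (a joint): fore-and-aft lean of the lever, rad, positive to the far end (+x of gate_centre), 0 at the cross slot (which allows about +-0.045), stops at -0.41 and 0.41, the ends of the long slots. Same pivot point, 55 mm below gate_centre; it leans with select. As stiff as select, and stays where it is left
- grip_mid (a point): middle of the lever's black barrel grip, on its axis, 104 mm from the pivot. The grip is 29 mm across and 56 mm long, reaching from 76 to 132 mm from the pivot (upright: 101 to 157 mm above the bench), on a 10 mm steel stem. z along the lever, upwards
- ring (a point): centre of the raised brass ring mark (21 mm across) on the gate plate beyond one end of the right-hand slot, at x = +47 or -47 mm, y = -20 mm from gate_centre: it marks the slot end next to it. A brass bar mark (20 x 6 mm) lies at the right-hand slot's other end; a pair of studs and a square mark the left-hand slot's ends
- jar: loose purple jar with white cap, 68 mm across, 62 mm high, left of the machine; origin at the centre of its underside
- bowl: loose white ceramic bowl, 84 mm across, 35 mm high, right of the machine; origin at the centre of its underside
- block: loose wooden block, 35 x 70 x 24 mm, on the robot's side of the machine; origin at the centre of its underside

How it is judged:
At the end, for the whole second after the job is handed in: The lever is in the right-hand slot (select below -0.28 rad) and within 0.06 rad of the stop at the end marked by the brass ring (shift beyond 0.35 rad towards the ring), at rest; jar, bowl and block are within 20 mm of where they stood (((x of ring in the frame of gate_centre above 0 m and value of joint shift above 0.35 rad) or (x of ring in the frame of gate_centre below 0 m and value of joint shift below -0.35 rad)) and value of joint select between -0.42 and -0.28 rad and velocity of joint select between -0.05 and 0.05 rad/s and velocity of joint shift between -0.05 and 0.05 rad/s and not (distance of jar from where it was at the start of the episode above 0.02 m) and not (distance of bowl from where it was at the start of the episode above 0.02 m) and not (distance of block from where it was at the start of the episode above 0.02 m)); the robot touches nothing.
It fails at once if the lever's grip is pinched: the fingers press on two opposite sides of it at once (over 1 N each) ((contact force between the fingers and shift_c2 above 1 N and contact force between the fingers and shift_c3 above 1 N) or (contact force between the fingers and shift_c4 above 1 N and contact force between the fingers and shift_c5 above 1 N)).
It fails at once if the lever is forced through a tongue of the gate instead of through the cross slot (value of joint select between -0.2 and 0.2 rad and (value of joint shift above 0.2 rad or value of joint shift below -0.2 rad)).
It fails at once if the jar is lifted or moved by more than 20 mm (distance of jar from where it was at the start of the episode above 0.02 m).
It fails at once if the bowl is lifted or moved by more than 20 mm (distance of bowl from where it was at the start of the episode above 0.02 m).
It fails at once if the block is lifted or moved by more than 20 mm (distance of block from where it was at the start of the episode above 0.02 m).
It also fails if it takes over 64 s, if anything falls off the work surface, if the arm or the gripper's body presses on something with over 40 N, if the wrist force passes 120 N, or if a joint passes its speed limit or range.

## Working session

There is one attempt and no reset: what is moved stays moved. The work goes in short steps, Python scripts to look and compute and a tool call to move; the robot and the scene stay as the last step left them, time stands still between calls to the robot, and variables do not carry over. Pictures are saved under pics/ and viewed, at most 10 in all, crops included, and the job is handed in when it is done.

Besides the shell and the picture viewer there is one more tool, called after "Request:" in YAML: its name, and indented under it one key for each argument. carry_out: Moves the arm, as the interface text tells. Its arguments: {"type":"object","properties":{"commands":{"type":"array","items":{"type":"array","items":{"type":"number"}}},"claw":{"type":"number"},"force":{"type":"number"}},"required":["commands"]}

```bash
mkdir -p pics; cat > h.py <<'E'
import numpy as np, cv2
from scipy.spatial.transform import Rotation as R
from station import arm
def rot(f):
    o=np.array(f["orientation"],float)
    if o.shape==(3,3): return o
    return R.from_euler('xyz',o).as_matrix() if o.size==3 else R.from_quat(o).as_matrix()
def ray(f,uv):
    d=rot(f)@np.array([(uv[0]-f["cx"])/f["fx"],(uv[1]-f["cy"])/f["fy"],1]); return np.array(f["eye"]),d
def atz(f,uv,z):
    e,d=ray(f,uv); return e+d*(z-e[2])/d[2]
def proj(f,p):
    c=rot(f).T@(np.array(p)-np.array(f["eye"])); return np.array([f["fx"]*c[0]/c[2]+f["cx"],f["fy"]*c[1]/c[2]+f["cy"]])
def tri(f1,u1,f2,u2):
    A=0;b=0;rs=[ray(f1,u1),ray(f2,u2)]
    for e,d in rs:
        d=d/np.linalg.norm(d);P=np.eye(3)-np.outer(d,d);A=A+P;b=b+P@e
    x=np.linalg.solve(A,b)
    return x,[np.linalg.norm(np.cross(x-e,d/np.linalg.norm(d))) for e,d in rs][0]*2
E
python3 - <<'E'
from h import *
np.set_printoptions(precision=4,suppress=True)
fs={n:arm.grab_frame(n) for n in("side","top")}
for n,f in fs.items():
    print(n,f["eye"],f["orientation"],f["fx"])
    for q in["machine","gate_centre","grip_mid","ring","jar","bowl","block"]:
        print(q,[(np.round(m["uv"],1),round(m["conf"],2)) for m in arm.mark_of(f,q)[:2]])
cv2.imwrite("pics/a.png",np.vstack([fs["side"]["pixels"],fs["top"]["pixels"]])[:,:,::-1][:, :])
im=np.hstack([fs["side"]["pixels"],fs["top"]["pixels"]])[:,:,::-1]
cv2.imwrite("pics/a.png",cv2.resize(im,(800,300)))
cv2.imwrite("pics/top.png",cv2.resize(np.ascontiguousarray(fs["top"]["pixels"][:,:,::-1]),(800,600)))
print(arm.get_state())
E
```

```text
side [ 0.3069 -0.6362  0.9668] [-2.4725 -0.0131 -0.3505] 414.2566388273834
machine [(array([268.7, 190.8]), 0.86)]
gate_centre [(array([269. , 172.3]), 0.77), (array([276.9, 142.8]), 0.38)]
grip_mid [(array([265.5, 153.1]), 0.76)]
ring []
jar [(array([276.9, 143.3]), 0.7)]
bowl [(array([273.6, 271.4]), 0.9), (array([267.8, 190.9]), 0.44)]
block [(array([220.5, 187.1]), 0.63)]
top [0.4099 0.0336 0.8972] [-2.9383 -0.0016 -1.5925] 385.4341667371975
machine [(array([225.9, 183. ]), 0.68)]
gate_centre [(array([227.2, 170. ]), 0.71), (array([227. , 181.4]), 0.46)]
grip_mid [(array([205.8, 164.1]), 0.61)]
ring [(array([239.2, 154.4]), 0.53)]
jar [(array([147. , 140.7]), 0.77)]
bowl [(array([337.6, 215.7]), 0.66)]
block [(array([201.8, 234. ]), 0.7)]
{'t': 0.8, 'q': array([ 1.4761,  0.3585,  0.0119, -0.    , -1.2241, -0.2881]), 'qd': array([-0.    ,  0.    ,  0.0001, -0.0003,  0.0006, -0.0007]), 'joint_efforts': array([ -0.002 , -58.229 ,  29.3269,   7.0015,   0.0123,  -0.    ]), 'eef_pos': array([0.2521, 0.6261, 0.2266]), 'ee_rot': array([-3.1416,  0.    , -0.3828]), 'force': array([ 0.6095,  0.4891, -0.0605]), 'moment': array([0.0117, 0.0232, 0.0036]), 'gripper_force': 0.0, 'width': 0.08735168855454246}
```

View pics/a.png

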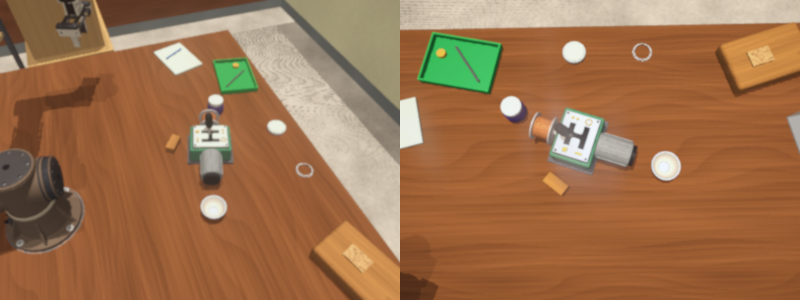

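View pics/top.png

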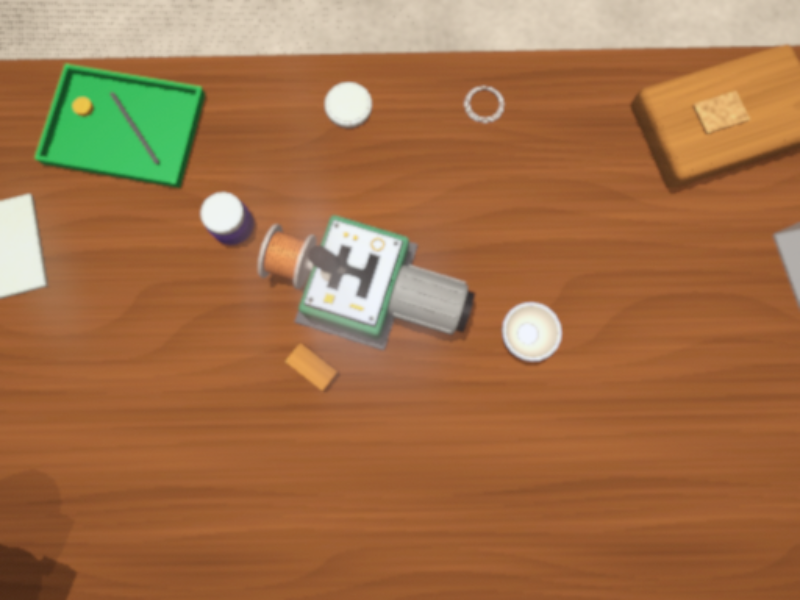

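The top view (800x600) shows the raised ring at about (377,244), the far end of the right slot. The bar is at (357,307), and the lever's black grip leans left at about (322,258). So the target is shift > +0.35.

```bash
python3 - <<'E'
from h import *
np.set_printoptions(precision=4,suppress=True)
t=arm.grab_frame("top");s=arm.grab_frame("side")
G=lambda q,f:arm.mark_of(f,q)[0]["uv"]
k=1/1.5625
ring=atz(t,np.array([377,244])*k,.08);bar=atz(t,np.array([357,307])*k,.08)
stud=atz(t,np.array([350,237])*k,.08);sq=atz(t,np.array([328,298])*k,.08)
print(ring,bar,stud,sq)
print("centre marks",(ring+bar+stud+sq)/4, "yaw",[np.degrees(np.arctan2(*(a-b)[[1,0]])) for a,b in((ring,bar),(stud,sq))])
print("gate tri",tri(t,G("gate_centre",t),s,G("gate_centre",s)), "top@.08",atz(t,G("gate_centre",t),.08),"side",atz(s,G("gate_centre",s),.08))
print("grip",tri(t,G("grip_mid",t),s,G("grip_mid",s)))
for q in["jar","bowl","block"]: print(q,atz(t,G(q,t),0),atz(s,G(q,s),0))
def crop(f,c,h,n,z=6):
    x,y=map(int,c); im=f["pixels"][y-h:y+h,x-h:x+h,::-1]; return cv2.resize(np.ascontiguousarray(im),(400,400),interpolation=cv2.INTER_CUBIC)
cv2.imwrite("pics/c.png",np.hstack([crop(t,(225,178),50,0),crop(s,(268,175),50,0)]))
E
```

```text
[0.6452 0.0534 0.08  ] [0.5558 0.0824 0.08  ] [0.6563 0.0914 0.08  ] [0.5693 0.1223 0.08  ]
centre marks [0.6067 0.0874 0.08  ] yaw [np.float64(-17.92975041935206), np.float64(-19.581649408226145)]
gate tri (array([0.6061, 0.0879, 0.0753]), np.float64(0.0013942564455847702)) top@.08 [0.6057 0.0876 0.08  ] side [0.6038 0.0841 0.08  ]
grip (array([ 0.702 ,  0.2967, -0.0586]), np.float64(0.04700769763690041))
jar [0.7061 0.285  0.    ] [0.7015 0.2804 0.    ]
bowl [ 0.5242 -0.1655  0.    ] [ 0.5283 -0.1625  0.    ]
block [0.6715 0.0584 0.    ] [0.4818 0.1516 0.    ]
```

View pics/c.png

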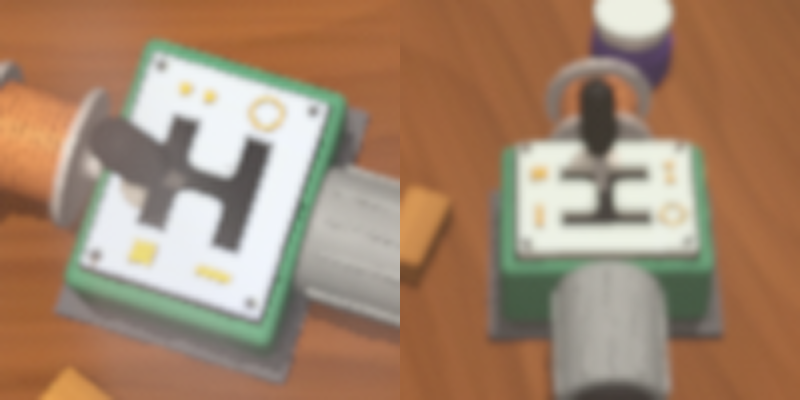

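The crops show the H-gate clearly, with the ring at the far end of the right slot. The lever leans left close to the cross slot. Next I'll fit the lean angles from the grip's silhouette in both views.

```bash
cat >> h.py <<'E'
from scipy.optimize import least_squares
C=np.array([.606,.0873]);YAW=np.radians(-18.7)
Rg=R.from_euler('z',YAW).as_matrix()
def lever(se,sh,r=.104):
    return np.array([*C,.025])+Rg@(r*np.array([np.sin(sh),np.cos(sh)*np.sin(se),np.cos(sh)*np.cos(se)]))
def g2w(x,y): return C+Rg[:2,:2]@[x,y]
def gripuv(f,se0,sh0):  # dark grip pixels near the expected position
    m=arm.regions_of(f,"grip_mid"); return [(np.round(a["uv"],1),round(a["conf"],2),int(a["pixels"].sum())) for a in m[:2]]
def fit(obs):
    r=least_squares(lambda p:np.concatenate([proj(f,lever(*p))-u for f,u in obs]),[.3 if True else 0,0.])
    return r.x,r.fun
E
python3 - <<'E'
from h import *
np.set_printoptions(precision=3,suppress=True)
t=arm.grab_frame("top");s=arm.grab_frame("side")
for f in(t,s):
    print(gripuv(f,0,0),[(m["uv"],m["conf"]) for m in arm.mark_of(f,"grip_mid")])
for se,sh in((.34,0),(.34,.1),(.34,-.1),(.34,.2)): print(se,sh,proj(t,lever(se,sh)),proj(s,lever(se,sh)))
print(fit([(t,np.array([208,165.5])),(s,np.array([267.5,154.5]))]))
for n,p in dict(leftfar=(0,.1),ready=(-.1,.02)).items(): print(n,g2w(*p))
print(arm.get_state()["eef_pos"], np.degrees(arm.get_state()["ee_rot"]))
E
```

```text
[(array([209.2, 168.7]), 0.6, 288), (array([205.7, 164.7]), 0.25, 274)] [([206.5, 165.6], 0.8)]
[(array([265.8, 151. ]), 0.66, 225)] [([267.5, 152.7], 0.5)]
0.34 0 [208.735 164.14 ] [269.012 154.26 ]
0.34 0.1 [210.448 159.616] [272.684 154.395]
0.34 -0.1 [207.225 168.855] [265.332 154.456]
0.34 0.2 [212.339 155.345] [276.309 154.859]
(array([ 0.343, -0.034]), array([ 0.047,  0.211,  0.239, -0.266]))
leftfar [0.638 0.182]
ready [0.518 0.138]
[0.252 0.626 0.227] [180.      0.    -21.932]
```

Fit: select is about 0.34 and shift about -0.03, so the lever is practically at the cross slot. I'll shut the fingers and move to the left of the grip, staying high.

Request:
carry_out:
  commands:
    - [0.77,-0.88,0,0.1]
    - [1.54,-1.75,0,0.2]
    - [2.31,-2.63,0,0.3]
    - [3.08,-3.51,0,0.4]
    - [3.85,-4.38,0,0.5]
    - [4.63,-5.26,0,0.5]
    - [5.4,-6.14,0,0.5]
    - [6.17,-7.02,0,0.5]
    - [6.94,-7.89,0,0.5]
    - [7.71,-8.77,0,0.5]
  claw: 1
  force: 10

```text
t: 3.05
eef_pos: [0.6388, 0.1862, 0.2268]
ee_rot: [-3.141, -0.0, -0.33]
force: [0.6, 1.5, 0.2]
width: 0.0009
gripper_force: 0.0
```

Request:
carry_out:
  commands:
    - [0,0,0,0]
    - [0,0,-0.3,0]
    - [0,0,-0.7,0]
    - [0,0,-1.1,0]
    - [0,0,-1.5,0]
    - [0,0,-1.9,0]
    - [0,0,-2.2,0]
    - [0,0,-2.34,0]
    - [0,0,-2.34,0]
    - [0,0,-2.34,0]

```text
t: 4.3
eef_pos: [0.6381, 0.1879, 0.1104]
ee_rot: [-3.141, -0.001, -0.33]
force: [0.4, -0.0, 0.1]
width: 0.0006
gripper_force: 0.0
```

Request:
carry_out:
  commands:
    - [-0.04,-0.12,0,0]
    - [-0.08,-0.24,0,0]
    - [-0.12,-0.36,0,0]
    - [-0.16,-0.48,0,0]
    - [-0.2,-0.6,0,0]
    - [-0.24,-0.71,0,0]
    - [-0.28,-0.83,0,0]
    - [-0.32,-0.95,0,0]
    - [-0.32,-0.95,0,0]
    - [-0.32,-0.95,0,0]

```text
t: 5.55
eef_pos: [0.621, 0.1395, 0.1089]
ee_rot: [3.14, 0.001, -0.331]
force: [0.2, -0.4, 0.6]
width: 0.0005
gripper_force: 0.3
```

```bash
python3 - <<'E'
from h import *
np.set_printoptions(precision=3,suppress=True)
t=arm.grab_frame("top");s=arm.grab_frame("side")
p=[]
for f in(t,s):
    print(gripuv(f,0,0),[(m["uv"],m["conf"]) for m in arm.mark_of(f,"grip_mid")])
def crop(f,h):
    x,y=map(int,proj(f,[*C,.09])); return cv2.resize(np.ascontiguousarray(f["pixels"][y-h:y+h,x-h:x+h,::-1]),(400,400),interpolation=cv2.INTER_CUBIC)
cv2.imwrite("pics/d.png",np.hstack([crop(t,50),crop(s,50)]))
print(arm.get_state()["force"])
E
```

```text
[(array([215.9, 163.5]), 0.39, 62)] [([213.9, 169.3], 0.46)]
[(array([267.5, 162. ]), 0.4, 88), (array([267.1, 193. ]), 0.31, 3466)] [([267.2, 156.8], 0.67)]
[-0.615 -0.108 -0.837]
```

View pics/d.png

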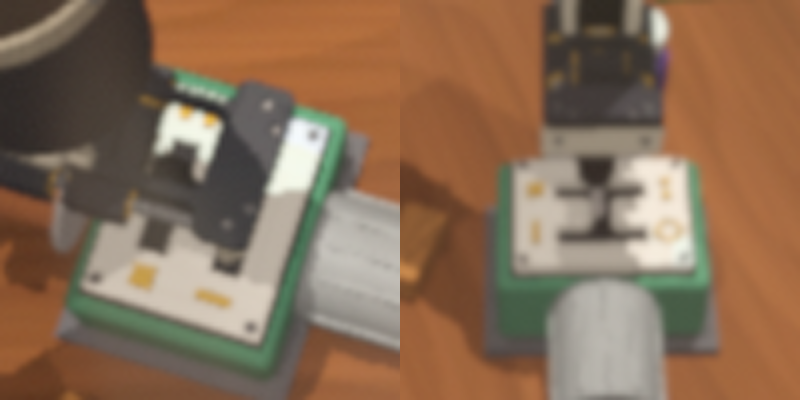

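The lever has come off the left side and is entering the cross slot at about (598,215) in the side crop, with the force still low. Pushing on.

Request:
carry_out:
  commands:
    - [-0.02,-0.07,0,0]
    - [-0.05,-0.14,0,0]
    - [-0.07,-0.21,0,0]
    - [-0.1,-0.29,0,0]
    - [-0.12,-0.36,0,0]
    - [-0.14,-0.43,0,0]
    - [-0.17,-0.5,0,0]
    - [-0.19,-0.57,0,0]
    - [-0.19,-0.57,0,0]
    - [-0.19,-0.57,0,0]

```text
t: 7.1
eef_pos: [0.6116, 0.1112, 0.1091]
ee_rot: [3.141, 0.001, -0.331]
force: [0.2, 0.3, 0.9]
width: 0.0001
gripper_force: 0.1
```

Request:
carry_out:
  commands:
    - [-0.02,-0.05,0,0]
    - [-0.04,-0.1,0,0]
    - [-0.05,-0.15,0,0]
    - [-0.07,-0.2,0,0]
    - [-0.08,-0.25,0,0]
    - [-0.1,-0.3,0,0]
    - [-0.11,-0.34,0,0]
    - [-0.13,-0.38,0,0]
    - [-0.13,-0.38,0,0]
    - [-0.13,-0.38,0,0]

```text
t: 8.35
eef_pos: [0.6057, 0.0924, 0.1097]
ee_rot: [3.141, -0.0, -0.33]
force: [-0.2, 0.6, 0.5]
width: 0.0006
gripper_force: 0.3
```

```bash
python3 - <<'E'
from h import *
np.set_printoptions(precision=3,suppress=True)
t=arm.grab_frame("top");s=arm.grab_frame("side")
for f in(t,s):
    print(gripuv(f,0,0),[(m["uv"],m["conf"]) for m in arm.mark_of(f,"grip_mid")])
for se in(-.2,-.3,-.38): print(se,proj(t,lever(se,0)),proj(s,lever(se,0)))
def crop(f,h):
    x,y=map(int,proj(f,[*C,.09])); return cv2.resize(np.ascontiguousarray(f["pixels"][y-h:y+h,x-h:x+h,::-1]),(400,400),interpolation=cv2.INTER_CUBIC)
cv2.imwrite("pics/e.png",np.hstack([crop(t,50),crop(s,50)]))
st=arm.get_state();print(st["force"],Rg.T[:2,:2]@(st["eef_pos"][:2]-C))
E
```

```text
[(array([241.5, 169.6]), 0.59, 17)] [([237.0, 174.6], 0.39)]
[(array([270. , 174.3]), 0.56, 31)] [([267.7, 168.7], 0.37)]
-0.2 [234.021 171.482] [269.761 167.901]
-0.3 [238.728 173.205] [269.868 171.287]
-0.38 [242.386 174.627] [269.944 174.128]
[ 0.782 -0.244  0.556] [-0.002  0.005]
```

View pics/e.png

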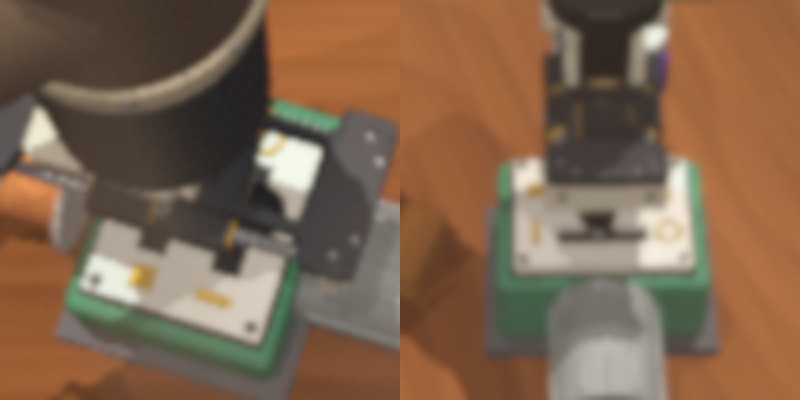

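The grip's dark base is at about (598,218) in the side crop, at the near edge of the right slot. That puts select at roughly -0.27, so I'll push a little further until the force shows the stop.

Request:
carry_out:
  commands:
    - [-0.01,-0.02,0,0]
    - [-0.01,-0.04,0,0]
    - [-0.02,-0.06,0,0]
    - [-0.03,-0.08,0,0]
    - [-0.03,-0.1,0,0]
    - [-0.04,-0.12,0,0]
    - [-0.05,-0.14,0,0]
    - [-0.05,-0.16,0,0]
    - [-0.05,-0.16,0,0]
    - [-0.05,-0.16,0,0]

```text
t: 9.9
eef_pos: [0.6031, 0.0846, 0.1096]
ee_rot: [3.142, 0.0, -0.33]
force: [-0.1, 2.3, -1.5]
width: 0.0003
gripper_force: 1.0
```

Request:
carry_out:
  commands:
    - [0,-0.01,0,0]
    - [-0.01,-0.02,0,0]
    - [-0.01,-0.03,0,0]
    - [-0.01,-0.04,0,0]
    - [-0.02,-0.05,0,0]
    - [-0.02,-0.06,0,0]
    - [-0.02,-0.06,0,0]
    - [-0.02,-0.06,0,0]
    - [-0.02,-0.06,0,0]
    - [-0.02,-0.06,0,0]

```text
t: 11.15
eef_pos: [0.6029, 0.0833, 0.1096]
ee_rot: [-3.139, -0.001, -0.33]
force: [1.5, 9.1, -2.7]
width: 0.0004
gripper_force: 3.8
```

The force has risen to 9 N, so the lever is against the right-hand stop. I'll back off, go round behind the grip on the robot's side, and then push towards the ring.

Request:
carry_out:
  commands:
    - [0.04,0.12,0,0]
    - [0.08,0.23,0,0]
    - [-0.2,0.33,0,0]
    - [-0.49,0.42,0,0]
    - [-0.78,0.52,0,0]
    - [-1.06,0.61,0,0]
    - [-1.13,0.4,0,0]
    - [-1.2,0.2,0,0]
    - [-1.27,0,0,0]
    - [-1.34,-0.22,0,0]

```text
t: 12.4
eef_pos: [0.535, 0.0696, 0.1095]
ee_rot: [3.142, 0.0, -0.331]
force: [0.3, -0.1, -0.8]
width: 0.0006
gripper_force: 0.0
```

```bash
python3 - <<'E'
from h import *
np.set_printoptions(precision=3,suppress=True)
t=arm.grab_frame("top");s=arm.grab_frame("side")
for f in(t,s):
    print(gripuv(f,0,0),[(m["uv"],m["conf"]) for m in arm.mark_of(f,"grip_mid")])
for se in(-.3,-.38): print(se,proj(t,lever(se,0)),proj(s,lever(se,0)))
def crop(f,h):
    x,y=map(int,proj(f,[*C,.09])); return cv2.resize(np.ascontiguousarray(f["pixels"][y-h:y+h,x-h:x+h,::-1]),(400,400),interpolation=cv2.INTER_CUBIC)
cv2.imwrite("pics/f.png",np.hstack([crop(t,50),crop(s,50)]))
st=arm.get_state();print(st["force"],Rg.T[:2,:2]@(st["eef_pos"][:2]-C))
E
```

```text
[] []
[(array([267.6, 170.9]), 0.41, 111)] [([269.6, 171.4], 0.59)]
-0.3 [238.728 173.205] [269.868 171.287]
-0.38 [242.386 174.627] [269.944 174.128]
[-0.531  0.719  0.182] [-0.062 -0.038]
```

View pics/f.png

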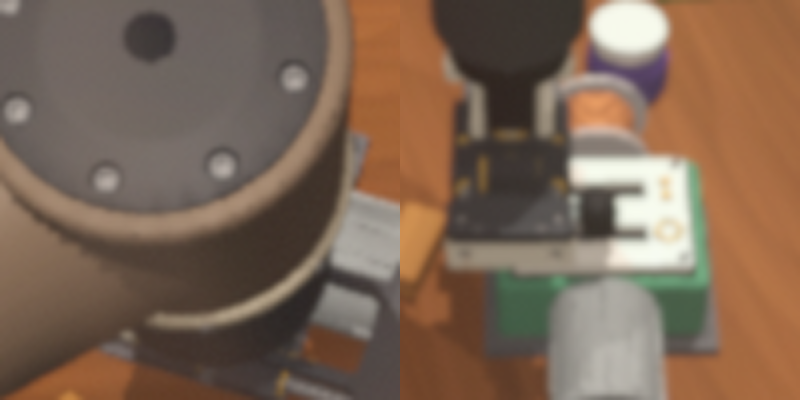

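The side crop shows the grip at about (598,212) over the right slot, with the closed fingers on its near side and a gap between them. Now I'll push along the slot to the far end.

Request:
carry_out:
  commands:
    - [0.13,-0.04,0,0]
    - [0.26,-0.09,0,0]
    - [0.39,-0.13,0,0]
    - [0.52,-0.18,0,0]
    - [0.65,-0.22,0,0]
    - [0.78,-0.26,0,0]
    - [0.91,-0.31,0,0]
    - [1.04,-0.35,0,0]
    - [1.04,-0.35,0,0]
    - [1.04,-0.35,0,0]

```text
t: 13.95
eef_pos: [0.5875, 0.0532, 0.1096]
ee_rot: [-3.141, -0.001, -0.331]
force: [0.1, -0.1, -0.3]
width: 0.0006
gripper_force: 0.0
```

Request:
carry_out:
  commands:
    - [0.04,-0.01,0,0]
    - [0.08,-0.03,0,0]
    - [0.12,-0.04,0,0]
    - [0.16,-0.05,0,0]
    - [0.2,-0.07,0,0]
    - [0.24,-0.08,0,0]
    - [0.28,-0.09,0,0]
    - [0.28,-0.09,0,0]
    - [0.28,-0.09,0,0]
    - [0.28,-0.09,0,0]

```text
t: 15.2
eef_pos: [0.6013, 0.0486, 0.1097]
ee_rot: [-3.142, -0.0, -0.33]
force: [-1.0, -0.2, 0.5]
width: 0.0002
gripper_force: 0.5
```

Now x is about +0.008. I'll creep on until the stop shows.

Request:
carry_out:
  commands:
    - [0.02,-0.01,0,0]
    - [0.04,-0.01,0,0]
    - [0.06,-0.02,0,0]
    - [0.08,-0.03,0,0]
    - [0.1,-0.03,0,0]
    - [0.12,-0.04,0,0]
    - [0.14,-0.05,0,0]
    - [0.14,-0.05,0,0]
    - [0.14,-0.05,0,0]
    - [0.14,-0.05,0,0]

```text
t: 16.45
eef_pos: [0.6082, 0.0461, 0.1096]
ee_rot: [-3.141, -0.0, -0.33]
force: [-0.7, 1.4, -0.0]
width: 0.0004
gripper_force: 0.6
```

Request:
carry_out:
  commands:
    - [0.01,0,0,0]
    - [0.02,-0.01,0,0]
    - [0.04,-0.01,0,0]
    - [0.05,-0.02,0,0]
    - [0.06,-0.02,0,0]
    - [0.08,-0.03,0,0]
    - [0.1,-0.03,0,0]
    - [0.1,-0.03,0,0]
    - [0.1,-0.03,0,0]
    - [0.1,-0.03,0,0]

```text
t: 17.7
eef_pos: [0.6108, 0.0452, 0.1088]
ee_rot: [3.141, 0.004, -0.331]
force: [-10.1, 6.7, 3.3]
width: 0.0002
gripper_force: 5.8
```

There's 12 N at x of about +0.018, where the end stop was predicted. I'll back off, lift and check.

Request:
carry_out:
  commands:
    - [-0.2,0.07,0,0]
    - [-0.5,0.17,0,0]
    - [-0.9,0.3,0,0]
    - [-1.4,0.47,0,0]
    - [-1.9,0.64,0.3,0]
    - [-2.2,0.74,0.8,0]
    - [-2.4,1.4,1.4,0]
    - [-2.5,2.4,2,0]
    - [-2.5,3.4,2.4,0]
    - [-2.5,4.4,2.4,0]

```text
t: 18.95
eef_pos: [0.4885, 0.2668, 0.2323]
ee_rot: [-3.137, -0.003, -0.33]
force: [1.1, 0.2, -0.4]
width: 0.0006
gripper_force: 0.0
```

```bash
python3 - <<'E'
from h import *
np.set_printoptions(precision=3,suppress=True)
t=arm.grab_frame("top");s=arm.grab_frame("side")
obs=[]
for f in(t,s):
    m=arm.mark_of(f,"grip_mid");g=gripuv(f,0,0);print(g,[(a["uv"],a["conf"]) for a in m])
    if m: obs.append((f,np.array(m[0]["uv"])))
if obs: print(fit(obs))
for sh in(.41,.3): print(sh,proj(t,lever(-.35,sh)),proj(s,lever(-.35,sh)))
for q in["jar","bowl","block"]: print(q,[[a["uv"] for a in arm.mark_of(f,q)[:1]] for f in(t,s)])
def crop(f,h):
    x,y=map(int,proj(f,[*C,.09])); return cv2.resize(np.ascontiguousarray(f["pixels"][y-h:y+h,x-h:x+h,::-1]),(400,400),interpolation=cv2.INTER_CUBIC)
cv2.imwrite("pics/g.png",np.hstack([crop(t,50),crop(s,50)]))
E
```

```text
[(array([246.7, 156.2]), 0.86, 277)] [([245.0, 157.2], 0.58)]
[(array([286.3, 172.6]), 0.55, 160)] [([284.8, 171.6], 0.63)]
(array([-0.317,  0.388]), array([-0.724, -0.588, -0.685,  1.266]))
0.41 [245.828 156.297] [284.914 174.058]
0.3 [244.862 160.706] [281.1   173.566]
jar [[[146.3, 141.4]], [[279.6, 141.7]]]
bowl [[[335.3, 213.4]], [[273.6, 268.7]]]
block [[[200.3, 232.8]], [[223.2, 184.8]]]
```

View pics/g.png

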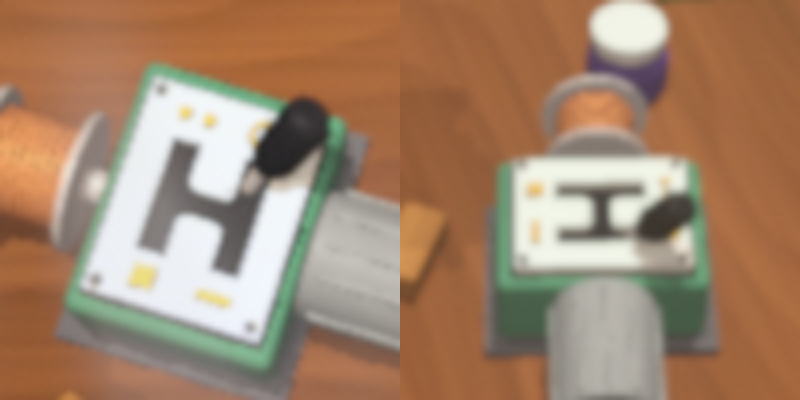

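The crop shows the lever in the right slot, leaning fully to the far end over the ring (about (290,140) in the top crop). The fit gives shift 0.39 and select -0.32, the hand is clear and the loose things haven't moved.

```bash
python3 -c "
from station import arm
print(arm.job_done())"
```

```text
the job is handed in; nothing more can be done
None
```

I pushed the lever across the gate and home to the ring-marked far end of the right-hand slot, without gripping it. The last camera fit read select about -0.32 and shift about +0.39; the jar, bowl and block showed no movement, the hand was clear, and the job was handed in at about 19 s (no verdict was returned).

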